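Third hand: hold a drawer front to its box while it is screwed on

TASK

Draw the dark wooden drawer front straight up out of the slotted rack and stand it on the assembly jig in front of the open drawer box, plain back to the box, brass label frame outwards, its end up to the wooden side stop. Keep it upright all the way, then press it squarely and flush against the box with a steady push of about 12 N, gently and without ramming the box, so that a colleague can drive the two screws from inside. Finish while still holding it pressed there; leave the green front in the rack, and the clear tray and the wax block where they are.

Things in the scene. Friction and masses are not known exactly. Their poses are not given: they have to be found in the camera images.
- dark_front: drawer front to be fitted: dark brown wood panel 160 wide, 96 high, 12 mm thick, about 130 g. Origin at the centre of its underside; y along its width, z up, +x out of its plain back (which goes against the box), -x out of its face with the brass label frame. Upright in an outer slot of the rack, top 54 mm above the rack's teeth: take it by the top edge, across the 12 mm.
- green_front: a second front of the same size and axes, painted green, in the other outer slot; to be left in the rack
- dark_front_label (a point): centre of the brass label frame on the outer face of the dark front, 38 mm above its underside; the frame with its small pull stands up to 10 mm proud of the face, up to 53 mm above the underside
- rack: fixed wooden rack: base board 150 x 130 mm, 12 mm thick, with two toothed rails 42 mm high above it. Origin at the centre of its underside; x runs across the slots (out of the backs of the fronts), y along them. Three slots 15.5 mm wide at x = -45, 0 and +45 mm; the fronts stand on the base board (12 mm above the origin) and must rise more than 42 mm to come clear.
- jig: fixed plywood board 18 mm thick, x -55 to 170, y -100 to 100 mm. Origin on its underside, below the middle of the drawer's face at rest; +x is the pressing direction. The front stands on the 55 mm ledge before the box. Wooden side stop (x -52 to 10 mm, 50 mm high) with its face at y = -80 mm looking to +y: a front with its end against it is centred. Rubber buffers behind the box take the push.
- drawer_box: open light wooden drawer box, 140 wide (y), 120 deep (x), 48 mm high. Origin at the middle of the lower edge of its face; +x into the box. Underside 26, rim 74 mm above the jig's underside: 40 mm below the top edge of a front on the ledge. It slides only in +x, against rubber buffers that give 1 mm per 4 N (12 N moves it 3 mm; at most 9 mm), and springs back.
- box_face (a point): middle of the drawer box's face, moving with the box; axes as the box
- seat (a point): point on the top of the jig's board (18 mm above its underside) where the middle of the underside of the front belongs when it touches the box at rest and its end is at the side stop; axes as the jig. Pressing moves the front up to 4.5 mm further in +x.
- screw_tray: clear compartment tray, 174 x 62 x 38 mm, standing behind the work; leave alone. Origin at the centre of its underside
- wax: yellow block of beeswax, 34 x 55 x 21 mm, near the jig; leave alone. Origin at the centre of its underside

How it is judged:
By the outcome, as a careful person would: the job done as asked, in the order asked, and still so for the second after the job is handed in, while the arm keeps its last pose, push and grip.
It also fails if it takes over 51 s, if anything falls off the work surface, if the arm or the gripper's body presses on something with over 40 N, if the wrist force passes 120 N, or if a joint passes its speed limit or range.

ROBOT

A 7-joint arm with a two-finger parallel gripper is mounted at the origin on a cart in front of the work surface, level with it; the furniture and walls round the work are solid. World frame = base frame: x ahead of the robot, y to its left, z up, the work surface at z = 0. Lengths are in m, angles in rad, forces in N, time in s.
With the tool pointing down it reaches from about 0.425 to 0.875 m from the base axis. Payload 9.9 kg.
Tool frame: the origin (TCP) lies at the very end of the fingers, on their centre line; the grasp point (between the pads) lies 19 mm behind it (manip.grip_point_offset is the distance from the TCP to the grasp point, in m); z points along the fingers, y is the line along which they close (so a half turn about z gives the same grasp; the last joint's range is limited). The gripper opens to 85 mm and grips with 20 to 120 N. Pads are 22 mm wide; open, the fingers measure 114 mm over their backs; the gripper's body (76 mm by 85 mm) begins 54 mm behind the grasp point. The pads swing forward as they close: fully open they stand 13 mm farther back than shut.
Start: joints at [-1.187, 0.576, 0.025, 1.437, -0.015, 1.129, -0.057], TCP at [0.304, 0.602, 0.231] pointing down, gripper open.
Joint ranges: [-2.76, 2.76], [-0.34, 2.15], [-1.52, 1.57], [0.19, 2.46], [-1.09, 4.23], [0.17, 1.99], [-2.82, 2.82]. Speed limits (rad/s): [2.22, 2.22, 3.01, 3.01, 3.14, 3.14, 3.14].

INTERFACE

Orientations are given as a unit quaternion [w, x, y, z].
In Python, from workcell import manip, cams, workorder gives the robot as it stands.
- The arm moves only by the tool apply_moves, never from a script. Its argument "steps" is a list of rows, each an object with "delta_pos": the shift along the tool's x, y, z in units of 300 mm (1.0 is 300 mm), a list of three; "twist": the turn about the tool's z in units of 180 degrees (1.0 is 180 degrees). A call has 1 to 20 rows; each row shifts and turns the commanded pose from where the row before left it, along the tool's axes as they then stand; what a row does not reach is not made up. A row lasts 1/8 s, in which the tool goes at most 62.5 mm and 10.7 degrees, less where a joint would pass 70% of its speed; a pose out of reach is approached as far as the arm can. A call with a number of a shift or a turn outside -1 to 1 is refused whole. A call with a gripper value outside its range is refused whole. "grip" is the closure, from 0 (fully open) to 1 (shut), set as the call begins (left out, the last holds). The fingers move at their own pace and stop on an object; "grip_force" is the grip in N (left out, the last holds). Time passes only in rows, so rows that do not move let the fingers close. It gives the time, the measured TCP pose, the force, the opening and the grip force at its end, in the units of the state.
- manip.state(): the state, without advancing time (a new reading comes with each control period).
- cams.snapshot(name): name is "side" or "top" or "wrist"; returns (picture, depth): 480x640x3 uint8, red, green, blue; 480x640 float32, m along the optical axis (not along the pixel's ray), 0 where there is no reading.
- cams.camera_params(name): a dict with "intrinsics" (3x3 intrinsics, pixels), "rvec" (rotation vector, rad) and "tvec" (3), from world to camera coordinates, as OpenCV has them; the wrist camera has in their place "hand_eye" (4x4, takes a point from camera to tool coordinates, whose origin is the TCP and whose axes are the flange's). Camera axes: x right, y down, z forward; pixel columns grow to the right and rows downward; lengths in m; the calibration is good to about 2 mm. A picture is of the moment at which its call begins: read the wrist's pose just before it. camera_params takes no time and is no camera call.
- workorder.sign_off(): hands the job in; it is judged then, once.
The state is a dict: "time_s": time; "joint_positions": joint angles; "joint_velocities": joint speeds; "effort": joint torques, N m; "eef_pos": TCP position; "orientation": TCP orientation; "ft_force": force on the tool from outside, world axes, zero at the start; "torque": the same for the moment, N m; "gripper_width": finger opening in m; "grip_force": force on a finger pad.
Only numpy, scipy, OpenCV 4.12 (cv2) and the standard library are available. Lean on these libraries where they do the work, as an engineer would, in place of code of your own. Each camera call takes 0.05 s, during which the arm holds its last target. There are 200 camera calls.

## Working session

There is one attempt and no reset: what is moved stays moved. The work goes in short steps, Python scripts to look and compute and a tool call to move; the robot and the scene stay as the last step left them, time stands still between calls to the robot, and variables do not carry over. Pictures are saved under pics/ and viewed, at most 10 in all, crops included, and the job is handed in when it is done.

Besides the shell and the picture viewer there is one more tool, called by a JSON object that holds its "op" and its "data", one argument or row to a line. apply_moves: Moves the arm, as the interface text tells. Its arguments: {"type":"object","properties":{"steps":{"type":"array"},"grip":{"type":"number"},"grip_force":{"type":"number"}},"required":["steps"]}

```bash
mkdir -p pics; cat > h.py <<'E'
import numpy as np,cv2
from workcell import manip,cams,workorder
from scipy.spatial.transform import Rotation as R
def snap(n,f):
    s=manip.state();p,d=cams.snapshot(n)
    cv2.imwrite(f'pics/{f}.png',p[:,:,::-1]);np.savez(f'pics/{f}.npz',p=p,d=d,pos=s['eef_pos'],q=s['orientation'])
def world(n,f,pts,dz=None):
    z=np.load(f'pics/{f}.npz');c=cams.camera_params(n);K=np.array(c['intrinsics']);d=z['d'];o=[]
    for u,v in pts:
        w=d[v-1:v+2,u-1:u+2];w=w[w>0];dd=np.median(w) if len(w) else 0
        pc=np.linalg.inv(K)@[u,v,1]*dd
        if n=='wrist':
            q=z['q'];T=np.array(c['hand_eye']);pt=T[:3,:3]@pc+T[:3,3]
            o.append(R.from_quat([q[1],q[2],q[3],q[0]]).apply(pt)+z['pos'])
        else:
            Rm=cv2.Rodrigues(np.array(c['rvec'],float))[0];o.append(Rm.T@(pc-np.array(c['tvec']).ravel()))
    return np.array(o)
E
python3 -c "
from h import *
snap('top','t1');snap('side','s1')
s=manip.state();print({k:np.round(v,3) for k,v in s.items()});print(manip.grip_point_offset)
for n in('top','side'):
  c=cams.camera_params(n);Rm=cv2.Rodrigues(np.array(c['rvec'],float))[0];print(n,-Rm.T@np.array(c['tvec']).ravel(),Rm[2])
"
```

```text
{'time_s': np.float64(0.1), 'joint_positions': array([-1.187,  0.576,  0.025,  1.438, -0.015,  1.129, -0.056]), 'joint_velocities': array([ 0.001,  0.   ,  0.001, -0.003,  0.   , -0.001,  0.   ]), 'effort': array([ 6.000e-03, -7.673e+01,  2.258e+00, -2.866e+01,  1.600e-02,
        9.000e-03,  0.000e+00]), 'eef_pos': array([0.304, 0.602, 0.231]), 'orientation': array([-0.   ,  0.232,  0.973, -0.001]), 'ft_force': array([-0.224, -0.501, -0.109]), 'torque': array([ 0.054, -0.005,  0.046]), 'grip_force': np.float64(0.0), 'gripper_width': np.float64(0.086)}
0.0187
top [0.61974938 0.18449443 0.90794015] [ 0.07883382 -0.03344972 -0.99632642]
side [ 0.46318332 -0.5714356   0.38579647] [ 0.24308897  0.88625514 -0.39428362]
```

View pics/t1.png

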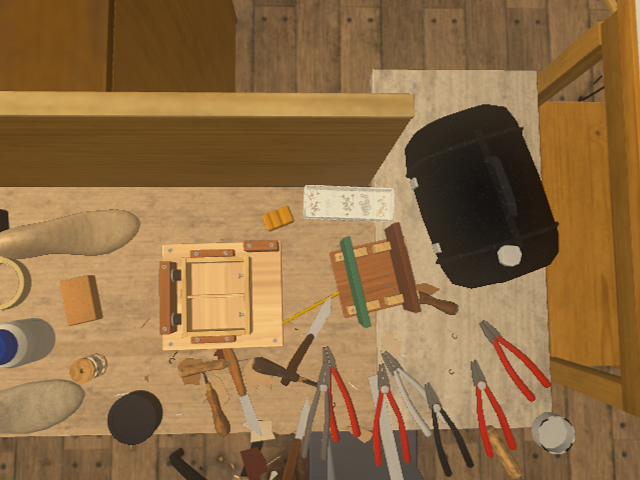

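View pics/s1.png

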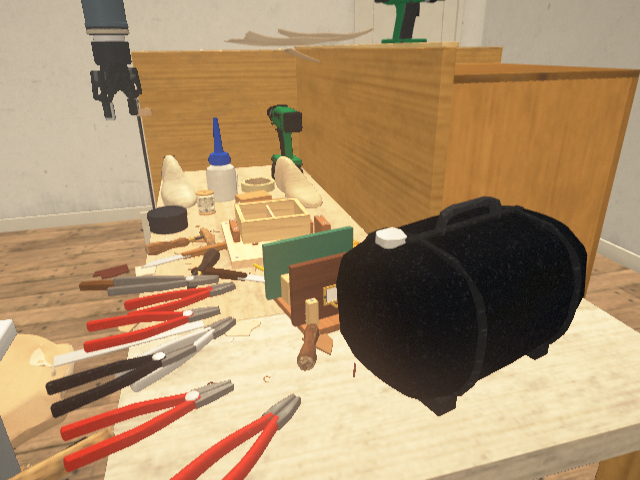

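The top view shows the jig at about (162–283, 240–350), with its stop at (262, 245). The rack is at (335–415, 235–320), with the green front at (355, 282) and the dark front at (403, 268) close to the black case. The side view shows the brass label facing the side camera. I'll measure these next.

```bash
python3 -c "
from h import *
np.set_printoptions(suppress=True,precision=4)
z=np.load('pics/t1.npz');p=z['p'];d=z['d']
vv,uu=np.mgrid[0:480,0:640]
c=cams.camera_params('top');K=np.array(c['intrinsics']);Rm=cv2.Rodrigues(np.array(c['rvec'],float))[0];t=np.array(c['tvec']).ravel()
pc=np.stack([(uu-K[0,2])/K[0,0]*d,(vv-K[1,2])/K[1,1]*d,d],-1)
W=(pc-t)@Rm
np.save('pics/W.npy',W)
print(W[400,600],W[230,370],W[280,370])
def rect(name,m):
  P=W[m];r=cv2.minAreaRect(P[:,:2].astype(np.float32)*1000);print(name,m.sum(),np.median(P[:,2]),r, P[:,:2].mean(0))
def reg(a,b,e,f): m=np.zeros((480,640),bool);m[b:f,a:e]=1;return m
Z=W[...,2]
rect('fronts dark',reg(375,215,425,320)&(Z>.095)&(Z<.12))
rect('green',reg(330,225,372,330)&(Z>.095)&(Z<.12))
rect('rails',reg(330,230,412,325)&(Z>.045)&(Z<.062))
rect('jig',reg(155,235,290,355)&(Z>.010)&(Z<.026))
rect('box rim',reg(176,250,255,345)&(Z>.066)&(Z<.082))
rect('stop',reg(240,232,285,255)&(Z>.06)&(Z<.075))
m=reg(405,100,560,290)&(Z>.06)
P=W[m];print('case',P.min(0),P.max(0))
for v in range(200,300,10):
  r=[u for u in range(405,470) if Z[v,u]>.06]; print(v,[(u,np.round(W[v,u],3)) for u in range(410,450,5)][0:8:2])
i=cv2.resize(p[215:365,150:450],None,fx=2.6,fy=2.6,interpolation=cv2.INTER_CUBIC);cv2.imwrite('pics/t1c.png',i[:,:,::-1])
"
```

```text
[ 0.3199 -0.543  -0.2446] [0.718  0.0575 0.0031] [0.6198 0.0603 0.0129]
fronts dark 755 0.10760268371058053 ((651.0261840820312, 8.08247184753418), (56.234840393066406, 171.47494506835938), 85.76238250732422) [0.6419 0.0092]
green 699 0.10781426096148061 ((618.0045776367188, 95.62332153320312), (159.4468536376953, 12.498082160949707), 12.735451698303223) [0.6172 0.0961]
rails 904 0.053822443915937296 ((627.7822875976562, 51.732688903808594), (156.49913024902344, 133.41648864746094), 12.680898666381836) [0.627  0.0559]
jig 5033 0.017745116860601762 ((587.977294921875, 342.0015869140625), (212.19961547851562, 225.5955810546875), 1.160078763961792) [0.5867 0.3123]
box rim 1638 0.07336780594668021 ((599.1421508789062, 342.4420471191406), (151.14898681640625, 124.00940704345703), 0.7142462134361267) [0.593  0.3448]
stop 343 0.06768075123888022 ((684.6390380859375, 265.94317626953125), (18.100311279296875, 59.88338851928711), 0.9818019270896912) [0.6845 0.2659]
case [ 0.6033 -0.2363  0.0602] [0.9132 0.1845 0.9079]
200 [(410, array([ 0.778, -0.023,  0.003])), (420, array([ 0.761, -0.019,  0
[... 861 characters left out ...]
0.001])), (440, array([ 0.67 , -0.046,  0.119]))]
260 [(410, array([ 0.659, -0.021,  0.001])), (420, array([ 0.659, -0.041,  0.001])), (430, array([ 0.658, -0.061,  0.   ])), (440, array([ 0.654, -0.051,  0.101]))]
270 [(410, array([0.637, 0.003, 0.107])), (420, array([ 0.639, -0.04 ,  0.002])), (430, array([ 0.639, -0.061, -0.002])), (440, array([ 0.639, -0.081, -0.001]))]
280 [(410, array([0.619, 0.005, 0.11 ])), (420, array([ 0.619, -0.04 ,  0.001])), (430, array([ 0.619, -0.06 , -0.001])), (440, array([ 0.619, -0.08 , -0.001]))]
290 [(410, array([0.602, 0.005, 0.109])), (420, array([ 0.6  , -0.038,  0.005])), (430, array([ 0.6  , -0.059,  0.003])), (440, array([ 0.599, -0.079,  0.001]))]
```

View pics/t1c.png

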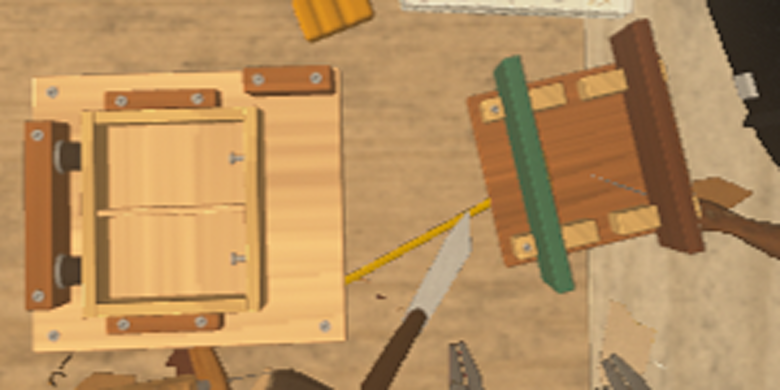

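The enlarged crop shows the jig square to the world axes, with its stop at the upper right, and the rack turned about 12.7°. I'll move above the dark front.

{"op": "apply_moves", "data": {
  "steps": [
    {"delta_pos": [-0.157, -0.1055, -0.011], "twist": 0},
    {"delta_pos": [-0.157, -0.1055, -0.011], "twist": 0},
    {"delta_pos": [-0.157, -0.1055, -0.011], "twist": 0},
    {"delta_pos": [-0.157, -0.1055, -0.011], "twist": 0},
    {"delta_pos": [-0.157, -0.1055, -0.011], "twist": 0},
    {"delta_pos": [-0.157, -0.1055, -0.011], "twist": 0},
    {"delta_pos": [-0.157, -0.1055, -0.011], "twist": 0},
    {"delta_pos": [-0.157, -0.1055, -0.011], "twist": 0},
    {"delta_pos": [-0.157, -0.1055, -0.011], "twist": 0},
    {"delta_pos": [-0.157, -0.1055, -0.011], "twist": 0},
    {"delta_pos": [-0.157, -0.1055, -0.011], "twist": 0},
    {"delta_pos": [-0.157, -0.1055, -0.011], "twist": 0},
    {"delta_pos": [0, 0, 0], "twist": -0.044},
    {"delta_pos": [0, 0, 0], "twist": -0.044},
    {"delta_pos": [0, 0, 0], "twist": -0.044},
    {"delta_pos": [0, 0, 0], "twist": -0.044},
    {"delta_pos": [0, 0, 0], "twist": -0.044},
    {"delta_pos": [0, 0, 0], "twist": 0},
    {"delta_pos": [0, 0, 0], "twist": 0}
  ],
  "grip": 0.4
}}

```text
time_s: 2.48
eef_pos: [0.6375, 0.0086, 0.2707]
orientation: [-0.0, -0.11, 0.994, 0.0]
ft_force: [-0.7, 0.1, -0.5]
gripper_width: 0.051
grip_force: 0.0
```

```bash
cat >> h.py <<'E'
def cloud(n,f):
    z=np.load(f'pics/{f}.npz');c=cams.camera_params(n);K=np.array(c['intrinsics']);d=z['d'];vv,uu=np.mgrid[0:480,0:640]
    pc=np.stack([(uu-K[0,2])/K[0,0]*d,(vv-K[1,2])/K[1,1]*d,d],-1)
    if n=='wrist':
        q=z['q'];T=np.array(c['hand_eye']);Q=R.from_quat([q[1],q[2],q[3],q[0]]).as_matrix()
        W=(pc@T[:3,:3].T+T[:3,3])@Q.T+z['pos']
    else:
        Rm=cv2.Rodrigues(np.array(c['rvec'],float))[0];W=(pc-np.array(c['tvec']).ravel())@Rm
    W[d<=0]=np.nan
    return z['p'],W
def rect(name,W,m):
    P=W[m];r=cv2.minAreaRect(P[:,:2].astype(np.float32)*1000);print(name,m.sum(),np.round(np.median(P[:,2]),4),np.round(r[0],1),np.round(r[1],1),round(r[2],2),np.round(P[:,:2].mean(0),4))
E
python3 -c "
from h import *
snap('wrist','w1');p,W=cloud('wrist','w1');Z=W[...,2];X=W[...,0];Y=W[...,1]
d=(X-.638)*-.22+(Y-.008)*.975
rect('dark w',W,(abs(Z-.108)<.006)&(abs(d)<.025))
rect('green w',W,(abs(Z-.108)<.006)&(abs(d-.09)<.025))
rect('rails w',W,(abs(Z-.054)<.006)&(abs(d-.045)<.09))
p,W=cloud('top','t1');Z=W[...,2];X=W[...,0];Y=W[...,1]
d=(X-.638)*-.22+(Y-.008)*.975
rect('dark t',W,(abs(Z-.108)<.006)&(abs(d)<.012)&(abs(X-.638)<.09))
"
```

```text
dark w 2958 0.1081 [696.1  26.4] [268.4  22.5] 16.7 [0.6472 0.012 ]
green w 3076 0.1078 [675.7 106.8] [273.7  20.7] 9.42 [0.6125 0.0954]
rails w 3642 0.0539 [690.   53.5] [278.2 106.9] 12.47 [0.6509 0.0551]
dark t 675 0.1078 [642.6   8.6] [160.   12.8] 12.78 [0.6417 0.0087]
```

View pics/w1.png

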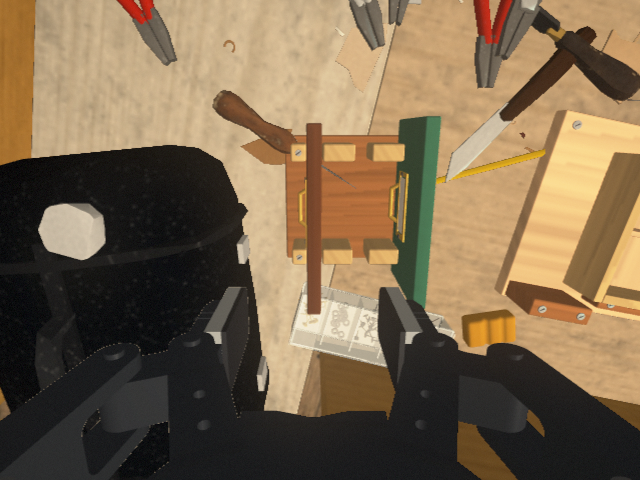

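The wrist view shows the dark top edge at (314, 125–310), with clear space for the fingers on both sides. The case edge is at about (265, 300). I'll check the perpendicular offset from this picture.

```bash
python3 -c "
from h import *
p,W=cloud('wrist','w1')
S=W[125:305,295:335].reshape(-1,3);S=S[(abs(S[:,2]-.108)<.005)]
y=np.array([-.2187,.976]);x=np.array([-.976,-.2187]);D=(S[:,:2]-[.6375,.0086])*1000
for n,a in(('toolx',x),('tooly',y)): print(n,np.round(np.percentile(D@a,[0,1,5,50,95,99,100]),1))
"
```

```text
toolx [-77.6 -75.6 -68.4   3.9  65.5  70.6  71.4]
tooly [-5.6 -5.4 -4.9  0.3  5.8  6.2  6.5]
```

{"op": "apply_moves", "data": {
  "steps": [
    {"delta_pos": [-0.0133, -0.001, 0.1], "twist": 0},
    {"delta_pos": [0, 0, 0.16], "twist": 0},
    {"delta_pos": [0, 0, 0.16], "twist": 0},
    {"delta_pos": [0, 0, 0.13], "twist": 0},
    {"delta_pos": [0, 0, 0.0667], "twist": 0},
    {"delta_pos": [0, 0, 0.0367], "twist": 0},
    {"delta_pos": [0, 0, 0], "twist": 0}
  ]
}}

```text
time_s: 3.4
eef_pos: [0.6414, 0.0093, 0.0746]
orientation: [-0.0, -0.111, 0.994, -0.0]
ft_force: [0.5, -0.5, -0.0]
gripper_width: 0.0513
grip_force: 0.0
```

{"op": "apply_moves", "data": {
  "steps": [
    {"delta_pos": [0, 0, 0], "twist": 0},
    {"delta_pos": [0, 0, 0], "twist": 0},
    {"delta_pos": [0, 0, 0], "twist": 0},
    {"delta_pos": [0, 0, 0], "twist": 0},
    {"delta_pos": [0, 0, 0], "twist": 0},
    {"delta_pos": [0, 0, 0], "twist": 0}
  ],
  "grip": 1.0,
  "grip_force": 70
}}

```text
time_s: 4.15
eef_pos: [0.6422, 0.0095, 0.076]
orientation: [0.001, -0.111, 0.994, 0.0]
ft_force: [-0.3, 0.4, 7.2]
gripper_width: 0.011
grip_force: 69.0
```

{"op": "apply_moves", "data": {
  "steps": [
    {"delta_pos": [0, 0, -0.02], "twist": 0},
    {"delta_pos": [0, 0, -0.04], "twist": 0},
    {"delta_pos": [0, 0, -0.06], "twist": 0},
    {"delta_pos": [0, 0, -0.08], "twist": 0},
    {"delta_pos": [0, 0, -0.1], "twist": 0},
    {"delta_pos": [0, 0, -0.1], "twist": 0},
    {"delta_pos": [0, 0, -0.03], "twist": 0},
    {"delta_pos": [0, 0, 0], "twist": 0},
    {"delta_pos": [0, 0, 0], "twist": 0}
  ]
}}

```text
time_s: 5.28
eef_pos: [0.6408, 0.0092, 0.2027]
orientation: [-0.001, -0.111, 0.994, 0.0]
ft_force: [-0.3, -1.1, -2.1]
gripper_width: 0.0108
grip_force: 68.1
```

```bash
python3 -c "
from h import *
p,W=cloud('top','t1');Z=W[...,2];X=W[...,0]*1000;Y=W[...,1]*1000
def edge(name,m,along,cross,sgn,lo,hi,step=4):
  pts=[]
  for a in np.arange(lo,hi,step):
    c=cross[m&(along>=a)&(along<a+step)]
    if len(c)>2: pts.append((a+step/2,sgn*np.max(sgn*c)))
  P=np.array(pts);k=np.ones(len(P),bool)
  for _ in range(4):
    f=np.polyfit(*P[k].T,1);r=P[:,1]-np.polyval(f,P[:,0]);k=abs(r)<max(1.0,1.5*np.median(abs(r[k])))
  print(name,len(P),k.sum(),'slope deg',np.degrees(np.arctan(f[0])).round(2),'at mid',(lo+hi)/2,np.polyval(f,(lo+hi)/2).round(2))
rim=(abs(Z-.0735)<.005)
edge('box face y',rim&(Y>270)&(Y<310),X,Y,-1,530,660)
edge('box rim x max',rim&(X>600)&(X<680),Y,X,1,290,400)
edge('box rim x min',rim&(X>500)&(X<580),Y,X,-1,290,400)
st=(abs(Z-.068)<.005)
edge('stop face x',st&(X>660)&(X<710)&(Y<300),Y,X,-1,240,290,)
edge('stop back x',st&(X>660)&(X<710)&(Y<300),Y,X,1,240,290,)
edge('stop ymin',st&(X>670)&(X<700)&(Y<300),X,Y,-1,677,693)
j=(abs(Z-.018)<.006)
edge('jig front y',j&(Y>215)&(Y<260),X,Y,-1,505,690)
edge('jig far x',j&(X>680)&(X<720),Y,X,1,240,440)
"
```

```text
box face y 33 33 slope deg 1.35 at mid 595.0 284.92
box rim x max 28 26 slope deg -1.51 at mid 345.0 663.07
box rim x min 28 28 slope deg -1.53 at mid 345.0 524.61
stop face x 13 11 slope deg -1.54 at mid 265.0 676.53
stop back x 13 13 slope deg -1.95 at mid 265.0 693.04
stop ymin 4 3 slope deg 15.38 at mid 685.0 23.43
jig front y 45 45 slope deg 1.33 at mid 597.5 230.38
jig far x 36 33 slope deg -1.7 at mid 340.0 693.14
```

```bash
python3 -c "
from h import *
snap('side','s2');p,W=cloud('side','s2')
i=cv2.resize(p[60:380,80:480],None,fx=1.8,fy=1.8);cv2.imwrite('pics/s2c.png',i[:,:,::-1])
"
```

```text
(no output)
```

View pics/s2c.png

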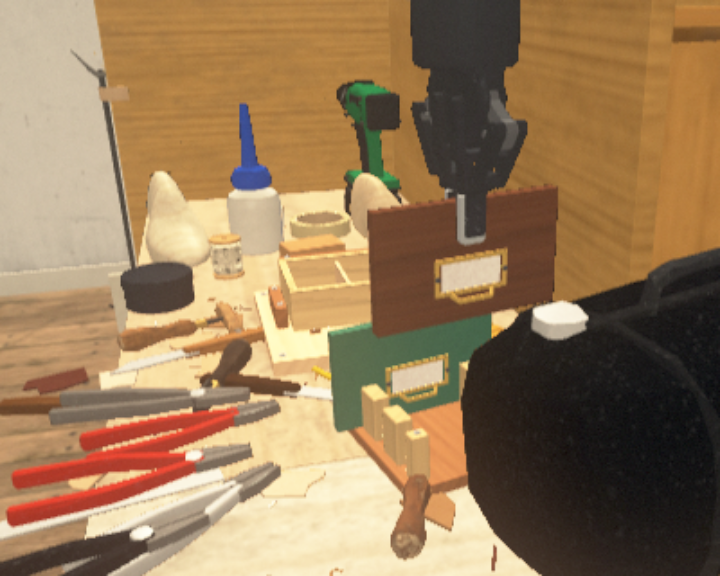

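The front is clear and hangs level, with the label centred under the finger at about (470, 272) in the crop. I'll fit its plane and extents.

```bash
python3 -c "
from h import *
p,W=cloud('side','s2');S=W[160:255,280:395].reshape(-1,3)
s=np.load('pics/s2.npz');q=s['q'];Q=R.from_quat([q[1],q[2],q[3],q[0]]).as_matrix();L=(S-s['pos'])@Q*1000
L=L[np.isfinite(L).all(1)];m=(abs(L[:,1]+6)<8)&(abs(L[:,0])<95)&(L[:,2]>-40)&(L[:,2]<75)
F=L[m];A=np.c_[F[:,0],F[:,2],np.ones(len(F))];k=np.ones(len(F),bool)
for _ in range(6):
  f=np.linalg.lstsq(A[k],F[k,1],rcond=None)[0];r=F[:,1]-A@f;k=abs(r)<1.5
print(s['pos'],k.sum(),'yaw,pitch deg',np.degrees(f[:2]),'y0',f[2]);G=F[k]
for a in(0,2):print(np.percentile(G[:,a],[0,.5,2,50,98,99.5,100]).round(1))
for lo in (-60,-30,30,60):
  g=G[abs(G[:,0]-lo)<8];print(lo,np.percentile(g[:,2],[.5,99.5]).round(1))
"
```

```text
[0.640817   0.00919427 0.20265331] 5389 yaw,pitch deg [0.05537487 0.17854262] y0 -5.740181626093733
[-82.7 -80.9 -78.1  11.2  75.9  77.6  78.3]
[-35.9 -31.8 -30.5  14.4  61.2  62.9  64. ]
-60 [-31.6  62.8]
-30 [-32.1  62.4]
30 [-31.6  62.9]
60 [-31.7  62.5]
```

{"op": "apply_moves", "data": {
  "steps": [
    {"delta_pos": [0.004, 0.08, 0], "twist": 0},
    {"delta_pos": [0, 0.14, 0], "twist": 0},
    {"delta_pos": [0, 0.15, 0], "twist": 0},
    {"delta_pos": [0, 0.15, 0], "twist": 0},
    {"delta_pos": [0, 0.14, 0], "twist": 0},
    {"delta_pos": [0, 0.12, 0], "twist": 0},
    {"delta_pos": [0, 0.0807, 0], "twist": 0},
    {"delta_pos": [0, 0, 0], "twist": 0.0314},
    {"delta_pos": [0, 0, 0], "twist": 0.0313},
    {"delta_pos": [0, 0, 0.1], "twist": 0},
    {"delta_pos": [0, 0, 0.1], "twist": 0},
    {"delta_pos": [0, 0, 0.1], "twist": 0},
    {"delta_pos": [0, 0, 0.05], "twist": 0},
    {"delta_pos": [0, 0, 0], "twist": 0},
    {"delta_pos": [0, 0, 0], "twist": 0}
  ]
}}

```text
time_s: 7.2
eef_pos: [0.5839, 0.2609, 0.0999]
orientation: [0.001, -0.013, 1.0, 0.0]
ft_force: [0.5, -0.1, -1.3]
gripper_width: 0.0112
grip_force: 68.3
```

```bash
python3 -c "
from h import *
print({k:np.round(v,4) for k,v in manip.state().items() if k in('eef_pos','orientation','ft_force','torque')})
snap('top','t2');p,W=cloud('top','t2')
i=cv2.resize(p[225:365,150:310],None,fx=4,fy=4,interpolation=cv2.INTER_CUBIC);cv2.imwrite('pics/t2c.png',i[:,:,::-1])
"
```

```text
{'eef_pos': array([0.5839, 0.2609, 0.0999]), 'orientation': array([ 7.000e-04, -1.300e-02,  9.999e-01,  3.000e-04]), 'ft_force': array([ 0.4697, -0.1037, -1.2746]), 'torque': array([0.0059, 0.0027, 0.0146])}
```

View pics/t2c.png

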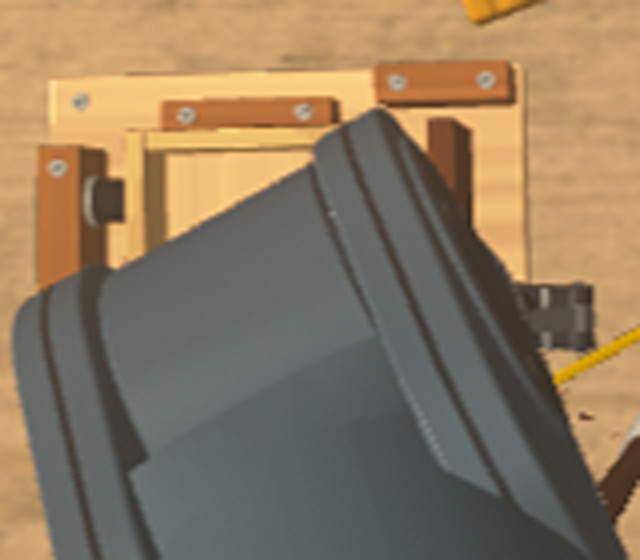

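The view shows the front's end at about (450, 125) in the crop, a few mm short of the stop at (440, 100), and it looks parallel to the box. I'll lower it to a hover and close on the stop.

{"op": "apply_moves", "data": {
  "steps": [
    {"delta_pos": [0, 0, 0.03], "twist": 0},
    {"delta_pos": [0, 0, 0.0233], "twist": 0},
    {"delta_pos": [-0.01, 0, 0], "twist": 0},
    {"delta_pos": [-0.01, 0, 0], "twist": 0},
    {"delta_pos": [-0.0067, 0, 0], "twist": 0},
    {"delta_pos": [0, 0, 0], "twist": 0},
    {"delta_pos": [0, 0, 0], "twist": 0}
  ]
}}

```text
time_s: 8.12
eef_pos: [0.5911, 0.261, 0.0828]
orientation: [-0.0, -0.013, 1.0, -0.0]
ft_force: [0.5, 0.0, -1.6]
gripper_width: 0.0108
grip_force: 68.3
```

{"op": "apply_moves", "data": {
  "steps": [
    {"delta_pos": [0, 0, 0.0033], "twist": 0},
    {"delta_pos": [0, 0, 0], "twist": 0},
    {"delta_pos": [0, 0, 0], "twist": 0}
  ]
}}

```text
time_s: 8.5
eef_pos: [0.5911, 0.261, 0.082]
orientation: [0.0, -0.013, 1.0, 0.0]
ft_force: [-1.7, -0.3, 0.9]
gripper_width: 0.0114
grip_force: 68.6
```

{"op": "apply_moves", "data": {
  "steps": [
    {"delta_pos": [-0.003, 0, 0], "twist": 0},
    {"delta_pos": [-0.003, 0, 0], "twist": 0},
    {"delta_pos": [0, 0, 0], "twist": 0},
    {"delta_pos": [0, 0, 0], "twist": 0}
  ]
}}

```text
time_s: 9.0
eef_pos: [0.5929, 0.2611, 0.082]
orientation: [-0.0, -0.013, 1.0, 0.0]
ft_force: [-4.9, -0.4, 4.7]
gripper_width: 0.0109
grip_force: 69.3
```

{"op": "apply_moves", "data": {
  "steps": [
    {"delta_pos": [-0.0017, 0, 0], "twist": 0},
    {"delta_pos": [0, 0, 0], "twist": 0},
    {"delta_pos": [0, 0, 0], "twist": 0}
  ]
}}

```text
time_s: 9.38
eef_pos: [0.5929, 0.2611, 0.082]
orientation: [-0.0, -0.013, 1.0, -0.0]
ft_force: [-5.1, 0.1, 7.3]
gripper_width: 0.0111
grip_force: 69.6
```

{"op": "apply_moves", "data": {
  "steps": [
    {"delta_pos": [-0.0017, 0, 0], "twist": 0},
    {"delta_pos": [0, 0, 0], "twist": 0},
    {"delta_pos": [0, 0, 0], "twist": 0}
  ]
}}

```text
time_s: 9.75
eef_pos: [0.5937, 0.2612, 0.082]
orientation: [-0.0, -0.013, 1.0, 0.0]
ft_force: [-5.0, -0.0, 6.8]
gripper_width: 0.0112
grip_force: 69.4
```

{"op": "apply_moves", "data": {
  "steps": [
    {"delta_pos": [0, 0, -0.0015], "twist": 0},
    {"delta_pos": [0, 0, 0], "twist": 0},
    {"delta_pos": [-0.0017, 0, 0], "twist": 0},
    {"delta_pos": [0, 0, 0], "twist": 0},
    {"delta_pos": [0, 0, 0], "twist": 0}
  ]
}}

```text
time_s: 10.38
eef_pos: [0.5946, 0.261, 0.0822]
orientation: [-0.0, -0.013, 1.0, -0.0]
ft_force: [0.1, 0.2, -1.3]
gripper_width: 0.0113
grip_force: 68.3
```

{"op": "apply_moves", "data": {
  "steps": [
    {"delta_pos": [-0.0017, 0, 0], "twist": 0},
    {"delta_pos": [0, 0, 0], "twist": 0},
    {"delta_pos": [0, 0, 0], "twist": 0}
  ]
}}

```text
time_s: 10.75
eef_pos: [0.595, 0.2611, 0.0823]
orientation: [-0.0, -0.013, 1.0, 0.0]
ft_force: [0.7, 0.0, -1.4]
gripper_width: 0.0108
grip_force: 68.3
```

{"op": "apply_moves", "data": {
  "steps": [
    {"delta_pos": [-0.0017, 0, 0], "twist": 0},
    {"delta_pos": [0, 0, 0], "twist": 0},
    {"delta_pos": [0, 0, 0], "twist": 0}
  ]
}}

```text
time_s: 11.12
eef_pos: [0.5953, 0.2611, 0.0823]
orientation: [-0.0, -0.013, 1.0, -0.0]
ft_force: [-1.9, 0.5, -0.6]
gripper_width: 0.0107
grip_force: 68.3
```

{"op": "apply_moves", "data": {
  "steps": [
    {"delta_pos": [-0.0017, 0, 0], "twist": 0},
    {"delta_pos": [0, 0, 0], "twist": 0},
    {"delta_pos": [0, 0, 0], "twist": 0}
  ]
}}

```text
time_s: 11.5
eef_pos: [0.5953, 0.2611, 0.0823]
orientation: [-0.001, -0.013, 1.0, -0.0]
ft_force: [-5.2, -0.2, 1.0]
gripper_width: 0.0111
grip_force: 68.6
```

{"op": "apply_moves", "data": {
  "steps": [
    {"delta_pos": [-0.0007, 0, 0], "twist": 0},
    {"delta_pos": [0, 0, 0], "twist": 0},
    {"delta_pos": [0, 0, 0], "twist": 0}
  ]
}}

```text
time_s: 11.88
eef_pos: [0.5953, 0.2611, 0.0823]
orientation: [-0.001, -0.013, 1.0, -0.0]
ft_force: [-5.4, -0.4, 2.0]
gripper_width: 0.0111
grip_force: 68.7
```

{"op": "apply_moves", "data": {
  "steps": [
    {"delta_pos": [0.0008, 0, 0], "twist": 0},
    {"delta_pos": [0, 0.008, 0], "twist": 0},
    {"delta_pos": [0, 0.013, 0], "twist": 0},
    {"delta_pos": [0, 0.013, 0], "twist": 0},
    {"delta_pos": [0, 0.008, 0], "twist": 0},
    {"delta_pos": [0, 0.005, 0], "twist": 0},
    {"delta_pos": [0, 0, 0], "twist": 0},
    {"delta_pos": [0, 0, 0], "twist": 0}
  ]
}}

```text
time_s: 12.88
eef_pos: [0.595, 0.272, 0.0822]
orientation: [-0.001, -0.012, 1.0, -0.002]
ft_force: [-6.3, -7.0, 4.1]
gripper_width: 0.0109
grip_force: 69.5
```

{"op": "apply_moves", "data": {
  "steps": [
    {"delta_pos": [0, 0.0017, 0], "twist": 0},
    {"delta_pos": [0, 0.0017, 0], "twist": 0},
    {"delta_pos": [0, 0, 0], "twist": 0},
    {"delta_pos": [0, 0, 0], "twist": 0}
  ]
}}

```text
time_s: 13.38
eef_pos: [0.595, 0.2727, 0.0822]
orientation: [-0.001, -0.012, 1.0, -0.002]
ft_force: [-6.2, -7.4, 4.8]
gripper_width: 0.0108
grip_force: 69.5
```

{"op": "apply_moves", "data": {
  "steps": [
    {"delta_pos": [0, 0.0017, 0], "twist": 0},
    {"delta_pos": [0, 0.0017, 0], "twist": 0},
    {"delta_pos": [0, 0, 0], "twist": 0},
    {"delta_pos": [0, 0, 0], "twist": 0}
  ]
}}

```text
time_s: 13.88
eef_pos: [0.595, 0.2737, 0.0821]
orientation: [-0.001, -0.012, 1.0, -0.002]
ft_force: [-6.9, -7.3, 5.6]
gripper_width: 0.0113
grip_force: 69.5
```

{"op": "apply_moves", "data": {
  "steps": [
    {"delta_pos": [0.002, 0, -0.0008], "twist": 0},
    {"delta_pos": [0, 0, 0], "twist": 0},
    {"delta_pos": [0, 0, 0], "twist": 0}
  ]
}}

```text
time_s: 14.25
eef_pos: [0.595, 0.2772, 0.0824]
orientation: [-0.0, -0.013, 1.0, -0.0]
ft_force: [-2.6, -1.6, -1.4]
gripper_width: 0.0108
grip_force: 68.3
```

{"op": "apply_moves", "data": {
  "steps": [
    {"delta_pos": [0, 0.0017, 0], "twist": 0},
    {"delta_pos": [0, 0.0017, 0], "twist": 0},
    {"delta_pos": [0, 0, 0], "twist": 0},
    {"delta_pos": [0, 0, 0], "twist": 0}
  ]
}}

```text
time_s: 14.75
eef_pos: [0.595, 0.2784, 0.0826]
orientation: [0.0, -0.013, 1.0, 0.0]
ft_force: [-2.3, -0.4, -2.1]
gripper_width: 0.0112
grip_force: 68.2
```

{"op": "apply_moves", "data": {
  "steps": [
    {"delta_pos": [0, 0, 0.0007], "twist": 0},
    {"delta_pos": [0, 0.001, 0], "twist": 0},
    {"delta_pos": [0, 0, 0], "twist": 0},
    {"delta_pos": [0, 0, 0], "twist": 0}
  ]
}}

```text
time_s: 15.25
eef_pos: [0.5949, 0.2784, 0.0824]
orientation: [-0.0, -0.013, 1.0, -0.0]
ft_force: [-2.8, 0.0, -0.8]
gripper_width: 0.0113
grip_force: 68.5
```

{"op": "apply_moves", "data": {
  "steps": [
    {"delta_pos": [0, 0.0015, 0], "twist": 0},
    {"delta_pos": [0, 0.0015, 0], "twist": 0},
    {"delta_pos": [0, 0, 0], "twist": 0},
    {"delta_pos": [0, 0, 0], "twist": 0}
  ]
}}

```text
time_s: 15.75
eef_pos: [0.5949, 0.2795, 0.0823]
orientation: [-0.0, -0.013, 1.0, 0.0]
ft_force: [-2.8, -1.1, -1.5]
gripper_width: 0.0113
grip_force: 68.5
```

{"op": "apply_moves", "data": {
  "steps": [
    {"delta_pos": [0, 0.0015, 0], "twist": 0},
    {"delta_pos": [0, 0.0015, 0], "twist": 0},
    {"delta_pos": [0, 0, 0], "twist": 0},
    {"delta_pos": [0, 0, 0], "twist": 0}
  ]
}}

```text
time_s: 16.25
eef_pos: [0.5949, 0.2804, 0.0824]
orientation: [0.0, -0.013, 1.0, 0.0]
ft_force: [-1.8, -0.2, -1.8]
gripper_width: 0.0111
grip_force: 68.3
```

{"op": "apply_moves", "data": {
  "steps": [
    {"delta_pos": [0, 0.0015, 0.0003], "twist": 0},
    {"delta_pos": [0, 0.0015, 0], "twist": 0},
    {"delta_pos": [0, 0, 0], "twist": 0},
    {"delta_pos": [0, 0, 0], "twist": 0}
  ]
}}

```text
time_s: 16.75
eef_pos: [0.5949, 0.2812, 0.0823]
orientation: [-0.0, -0.013, 1.0, -0.0]
ft_force: [-2.1, -0.9, -1.6]
gripper_width: 0.0112
grip_force: 68.4
```

{"op": "apply_moves", "data": {
  "steps": [
    {"delta_pos": [0, 0.0015, 0], "twist": 0},
    {"delta_pos": [0, 0.0015, 0], "twist": 0},
    {"delta_pos": [0, 0, 0], "twist": 0},
    {"delta_pos": [0, 0, 0], "twist": 0}
  ]
}}

```text
time_s: 17.25
eef_pos: [0.5949, 0.2818, 0.0823]
orientation: [-0.0, -0.013, 1.0, -0.0]
ft_force: [-2.9, -3.8, 0.5]
gripper_width: 0.011
grip_force: 68.5
```

{"op": "apply_moves", "data": {
  "steps": [
    {"delta_pos": [0, 0.0015, 0], "twist": 0},
    {"delta_pos": [0, 0.0015, 0], "twist": 0},
    {"delta_pos": [0, 0, 0], "twist": 0},
    {"delta_pos": [0, 0, 0], "twist": 0}
  ]
}}

```text
time_s: 17.75
eef_pos: [0.5948, 0.2823, 0.0822]
orientation: [-0.0, -0.013, 1.0, -0.0]
ft_force: [-2.0, -5.6, 0.2]
gripper_width: 0.0108
grip_force: 68.7
```

{"op": "apply_moves", "data": {
  "steps": [
    {"delta_pos": [0, 0.0015, 0], "twist": 0},
    {"delta_pos": [0, 0.0015, 0], "twist": 0},
    {"delta_pos": [0, 0.0015, 0], "twist": 0},
    {"delta_pos": [0, 0.0015, 0], "twist": 0},
    {"delta_pos": [0, 0, 0], "twist": 0},
    {"delta_pos": [0, 0, 0], "twist": 0}
  ]
}}

```text
time_s: 18.5
eef_pos: [0.5948, 0.2829, 0.0823]
orientation: [-0.0, -0.013, 1.0, -0.001]
ft_force: [-4.0, -8.4, 0.7]
gripper_width: 0.0109
grip_force: 68.9
```

{"op": "apply_moves", "data": {
  "steps": [
    {"delta_pos": [0, 0.0015, 0], "twist": 0},
    {"delta_pos": [0, 0.0015, 0], "twist": 0},
    {"delta_pos": [0, 0, 0], "twist": 0},
    {"delta_pos": [0, 0, 0], "twist": 0}
  ]
}}

```text
time_s: 19.0
eef_pos: [0.5948, 0.2832, 0.0823]
orientation: [-0.0, -0.012, 1.0, -0.002]
ft_force: [-3.8, -9.7, 3.0]
gripper_width: 0.0109
grip_force: 69.0
```

{"op": "apply_moves", "data": {
  "steps": [
    {"delta_pos": [0, 0.0015, -0.0003], "twist": 0},
    {"delta_pos": [0, 0.0015, 0], "twist": 0},
    {"delta_pos": [0, 0, 0], "twist": 0},
    {"delta_pos": [0, 0, 0], "twist": 0}
  ]
}}

```text
time_s: 19.5
eef_pos: [0.5948, 0.2836, 0.0823]
orientation: [-0.0, -0.012, 1.0, -0.002]
ft_force: [-3.1, -10.8, 2.5]
gripper_width: 0.011
grip_force: 69.0
```

{"op": "apply_moves", "data": {
  "steps": [
    {"delta_pos": [0, 0.0015, 0], "twist": 0},
    {"delta_pos": [0, 0.001, 0], "twist": 0},
    {"delta_pos": [0, 0, 0], "twist": 0},
    {"delta_pos": [0, 0, 0], "twist": 0},
    {"delta_pos": [0, 0, 0], "twist": 0}
  ]
}}

```text
time_s: 20.12
eef_pos: [0.5948, 0.2839, 0.0823]
orientation: [-0.001, -0.012, 1.0, -0.002]
ft_force: [-3.4, -12.2, 3.2]
gripper_width: 0.0112
grip_force: 69.1
```

```bash
python3 -c "
from h import *
print({k:np.round(v,4) for k,v in manip.state().items() if k in('eef_pos','orientation','ft_force','torque')})
snap('side','s3');p=np.load('pics/s3.npz')['p']
i=cv2.resize(p[150:290,180:360],None,fx=4,fy=4,interpolation=cv2.INTER_CUBIC);cv2.imwrite('pics/s3c.png',i[:,:,::-1])
snap('top','t3')
print({k:np.round(v,4) for k,v in manip.state().items() if k in('time_s','ft_force')})
p,W=cloud('side','s3')
s=np.load('pics/s3.npz');q=s['q'];Q=R.from_quat([q[1],q[2],q[3],q[0]]).as_matrix();L=(W.reshape(-1,3)-s['pos'])@Q*1000
L=L[np.isfinite(L).all(1)];m=(abs(L[:,1]+6)<6)&(abs(L[:,0])<85)&(L[:,2]>-36)&(L[:,2]<62)
F=L[m];A=np.c_[F[:,0],F[:,2],np.ones(len(F))];k=np.ones(len(F),bool)
for _ in range(6):
  f=np.linalg.lstsq(A[k],F[k,1],rcond=None)[0];r=F[:,1]-A@f;k=abs(r)<1.5
print(k.sum(),'yaw,pitch deg',np.degrees(f[:2]),f[2]);
for a in (0,2):print(np.percentile(F[k][:,a],[.5,50,99.5]))
"
```

```text
{'eef_pos': array([0.5948, 0.2839, 0.0823]), 'orientation': array([-5.000e-04, -1.220e-02,  9.999e-01, -2.100e-03]), 'ft_force': array([ -3.4022, -12.2213,   3.1744]), 'torque': array([-2.8062,  0.7768, -0.033 ])}
{'time_s': np.float64(20.225), 'ft_force': array([ -3.6122, -12.0325,   2.6515])}
2021 yaw,pitch deg [ 0.03506502 -0.18469581] -5.718007491739853
[-81.89151288  12.41178284  77.08326198]
[-32.83261901  10.34102578  60.19119321]
```

View pics/s3c.png

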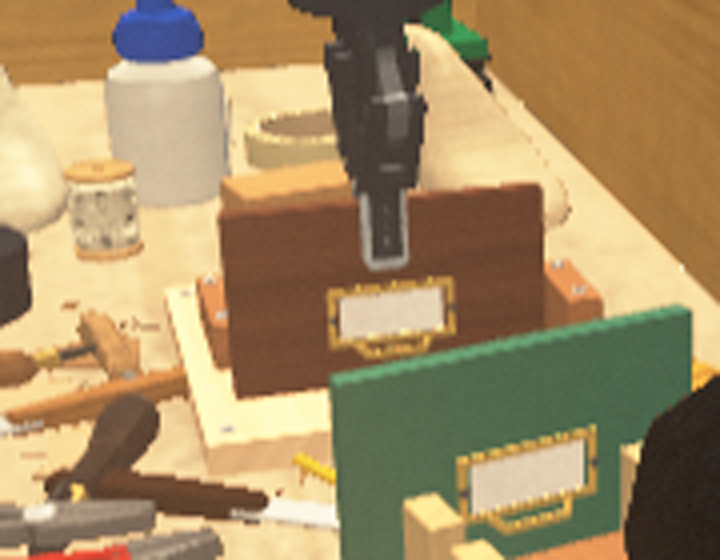

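The front stands upright against the box with its end at the stop at about (548, 260), label outwards. I'll ease the ledge load so the bottom settles flush.

{"op": "apply_moves", "data": {
  "steps": [
    {"delta_pos": [0, 0, -0.0008], "twist": 0},
    {"delta_pos": [0, 0, 0], "twist": 0},
    {"delta_pos": [0, 0, 0], "twist": 0},
    {"delta_pos": [0, 0, 0], "twist": 0}
  ]
}}

```text
time_s: 20.72
eef_pos: [0.5948, 0.2839, 0.0823]
orientation: [-0.001, -0.012, 1.0, -0.002]
ft_force: [-3.4, -11.4, 0.8]
gripper_width: 0.0108
grip_force: 68.8
```

{"op": "apply_moves", "data": {
  "steps": [
    {"delta_pos": [0, 0.0005, -0.0004], "twist": 0},
    {"delta_pos": [0, 0, 0], "twist": 0},
    {"delta_pos": [0, 0, 0], "twist": 0},
    {"delta_pos": [0, 0, 0], "twist": 0}
  ]
}}

```text
time_s: 21.22
eef_pos: [0.5948, 0.2839, 0.0823]
orientation: [-0.001, -0.012, 1.0, -0.002]
ft_force: [-2.6, -11.5, 0.0]
gripper_width: 0.0109
grip_force: 68.7
```

{"op": "apply_moves", "data": {
  "steps": [
    {"delta_pos": [0, 0.0015, 0], "twist": 0},
    {"delta_pos": [0, 0.0015, 0], "twist": 0},
    {"delta_pos": [0, 0.001, 0], "twist": 0},
    {"delta_pos": [0, 0, 0.001], "twist": 0},
    {"delta_pos": [0, 0, 0], "twist": 0}
  ]
}}

```text
time_s: 21.85
eef_pos: [0.5948, 0.2844, 0.0823]
orientation: [-0.001, -0.012, 1.0, -0.003]
ft_force: [-4.5, -14.1, 3.0]
gripper_width: 0.0109
grip_force: 69.3
```

{"op": "apply_moves", "data": {
  "steps": [
    {"delta_pos": [0, -0.0015, 0], "twist": 0},
    {"delta_pos": [0, -0.0015, 0], "twist": 0},
    {"delta_pos": [0, 0, 0], "twist": 0},
    {"delta_pos": [0, 0, 0], "twist": 0},
    {"delta_pos": [0, 0, 0], "twist": 0}
  ]
}}

```text
time_s: 22.48
eef_pos: [0.5948, 0.2843, 0.0823]
orientation: [-0.001, -0.012, 1.0, -0.002]
ft_force: [-3.3, -12.1, 2.3]
gripper_width: 0.011
grip_force: 69.2
```

```bash
python3 -c "
from h import *
snap('side','s4')
print({k:np.round(v,4) for k,v in manip.state().items() if k in('eef_pos','orientation','ft_force','time_s')})
p,W=cloud('side','s4')
for f in ('s2','s3','s4'):
  p,W=cloud('side',f)
  s=np.load(f'pics/{f}.npz');q=s['q'];Q=R.from_quat([q[1],q[2],q[3],q[0]]).as_matrix();L=(W.reshape(-1,3)-s['pos'])@Q*1000
  L=L[np.isfinite(L).all(1)];m=(abs(L[:,1]+6)<3)&(abs(L[:,0]-45)<33)&(L[:,2]>-30)&(L[:,2]<58)
  F=L[m];A=np.c_[F[:,0],F[:,2],np.ones(len(F))];k=np.ones(len(F),bool)
  for _ in range(6):
    g=np.linalg.lstsq(A[k],F[k,1],rcond=None)[0];r=F[:,1]-A@g;k=abs(r)<1.5
  sd=r[k].std()*np.sqrt(np.diag(np.linalg.inv(A[k].T@A[k])))
  n=Q@np.array([g[0],-1,g[1]]);print(f,k.sum(),'yaw,pitch deg',np.degrees(g[:2]),g[2],'sd',np.degrees(sd[:2]),'world normal',n)
"
```

```text
{'time_s': np.float64(22.525), 'eef_pos': array([0.5948, 0.2843, 0.0823]), 'orientation': array([-5.000e-04, -1.220e-02,  9.999e-01, -2.200e-03]), 'ft_force': array([ -3.2071, -12.1177,   2.3022])}
s2 2465 yaw,pitch deg [0.47207249 0.21410307] -6.089147448366627 sd [0.04450137 0.03290012] world normal [ 0.21350899 -0.97697471 -0.00402195]
s3 948 yaw,pitch deg [0.17701448 0.05811449] -5.900866276247299 sd [0.08128346 0.0607275 ] world normal [ 0.02132148 -0.99977271  0.00324073]
s4 929 yaw,pitch deg [ 0.13284395 -0.15398429] -5.693137634001754 sd [0.0824704  0.06101394] world normal [ 0.02205534 -0.99973849  0.00700823]
```

```bash
python3 -c "
from workcell import workorder
print(workorder.sign_off())"
```

```text
the job is handed in; nothing more can be done
None
```

The dark front is standing on the jig's ledge with its end at the side stop and its label outwards, held against the box at about 12 N (peak 14 N) and within about 0.4° of upright; the job was handed in at 22.5 s.

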